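# Shut and latch the gate of the offcut bin

## Robot

A 6-joint arm with a two-finger parallel gripper is mounted at the origin on the work surface. World frame = base frame: x ahead of the robot, y to its left, z up, the work surface at z = 0. Lengths are in m, angles in rad, forces in N, time in s.
With the tool pointing down it reaches from about 0.4 to 0.825 m from the base axis. Payload 7 kg.
Tool frame: the origin (TCP) lies at the very end of the fingers, on their centre line; the grasp point (between the pads) lies 19 mm behind it (manip.tcp_to_grasp is the distance from the TCP to the grasp point, in m); z points along the fingers, y is the line along which they close (so a half turn about z gives the same grasp; the last joint's range is limited). The gripper opens to 88 mm and grips with 3 to 60 N. Pads are 19 mm wide; open, the fingers measure 130 mm over their backs; the gripper's body (78 mm by 193 mm) begins 47 mm behind the grasp point.
Start: joints at [1.558, 0.359, 0.012, 0, -1.224, -0.288], TCP at [0.2, 0.645, 0.227] pointing down, gripper open.
Joint ranges: [-3.07, 3.07], [-1.43, 2.12], [-1.02, 1.25], [-3.03, 1.67], [-3.05, -0], [-3.03, 3.03]. Speed limits (rad/s): [2.39, 2.39, 3.01, 3.14, 3.14, 3.14].

## Interface

Orientations are given as a unit quaternion [x, y, z, w].
In Python, from station import manip gives the robot as it stands. The module is installed in compiled form; this text tells all that it offers.
- The arm moves only by the shell command python3 -m crank 'ROWS' [FORCE]. ROWS is JSON, a list of rows, each a list of 7 numbers: the turn, a rotation vector about the world's x, y, z in rad, then the shift along the world's x, y, z in m, then the opening, from 0 (shut) to 1 (fully open). A call has 1 to 20 rows; each row is the pose to reach, as a shift and turn from the pose commanded when the call began; what a row does not reach only later rows make up. A row lasts 1/8 s, in which the tool goes at most 62.5 mm and 10.7 degrees, less where a joint would pass 70% of its speed; a pose out of reach is approached as far as the arm can. A call with a gripper value outside its range is refused whole. The fingers move at their own pace and stop on an object; FORCE is the grip in N (left out, the last holds). Time passes only in rows, so rows that repeat a pose let the fingers close. It gives the time, the measured TCP pose, the force, the opening and the grip force at its end, in the units of the state.
- manip.get_state(): the state, without advancing time (a new reading comes with each control period).
- manip.grab_frame(name): name is "side" or "top"; returns a dict with "img" (400x640x3 uint8, blue, green, red), "intrinsics" (3x3 intrinsics, pixels), "k1" (the pictures are not rectified: a ray, as slopes to the right and down, at radius r is drawn at 1 + k1 r^2 times it, then the intrinsics apply), "rvec" (rotation vector, rad) and "tvec" (3), from world to camera coordinates, as OpenCV has them. Camera axes: x right, y down, z forward; pixel columns grow to the right and rows downward; lengths in m; the calibration is good to about 2 mm. A picture is of the moment at which its call begins. There is no depth.
- manip.sign_off(): hands the job in; it is judged then, once.
The state is a dict: "time_s": time; "joint_positions": joint angles; "joint_velocities": joint speeds; "joint_torque": joint torques, N m; "ee_pos": TCP position; "tool_rot": TCP orientation; "ft_force": force on the tool from outside, world axes, zero at the start; "ft_torque": the same for the moment, N m; "opening": finger opening in m; "finger_force": force on a finger pad.
Only numpy, scipy, OpenCV 4.12 (cv2) and the standard library are available. Lean on these libraries where they do the work, as an engineer would, in place of code of your own. Each camera call takes 0.05 s, during which the arm holds its last target. There are 200 camera calls.

## Task

The little plank gate of the wooden offcut bin stands ajar. Lift its steel latch bar (it has an upright tab for this), swing the gate fully home with the bar passing over the striker lip on the post, and let the bar drop right down into the catch behind the lip. Let go, and leave the offcuts and the other things on the bench where they are.

Things in the scene. Friction and masses are not known exactly. Their poses are not given: they have to be found in the camera images.
- bin: The fixed, open-topped wooden offcut bin, about 220 x 365 mm, side and back boards 107 mm high, two square front posts 150 mm high. Origin: under its centre, on the bench. Its z is up, its x points from the gate side to the back board, its y runs along the front from the striker post (-y) to the hinge post (+y). The front (gate side, -x) faces roughly towards the robot.
- gate (a joint): Angle of the plank gate (280 mm long, 18 mm thick, its top edge 135 mm above the bench) about its upright hinge: 0 = fully home between the posts, growing as the free (striker) end swings out of the bin towards the robot, up to 1.2 rad; it starts 0.3 to 0.68 rad open. It stays where it is left (friction 0.15 N m). At joint angle g the gate's outward direction (bin -x when shut) is turned by -g about z (clockwise seen from above).
- latch (a joint): Angle of the steel latch bar about its level pivot on the gate's outer face (pivot axis square to the gate): 0 = level, resting on its pin by its own weight (bar 0.2 to 0.3 kg); growing as the free end rises, up to 0.6 rad. It falls back when let go. Level, it lies 22 mm deep opposite the striker lip and strikes it squarely: it does not ride up by itself. About 0.12 rad clears the lip.
- gate_hinge (a point): Point on the gate's hinge axis at bench height, in the gate's mid-plane; the hinge axis is vertical. It sits at x -90 mm, y +140 mm in the bin's frame. Its axes are the gate's: with the gate shut they are those of the bin; x is square to the gate pointing inwards, the gate extends along -y.
- latch_pivot (a point): Point on the latch bar's pivot, on the bar's centre line: 90 mm along the gate from the hinge, 21 mm outwards from the gate's mid-plane, 115 mm above the bench. Axes are the bar's: x square to the gate pointing inwards, -y along the bar to its free end, which reaches 230 mm from the pivot. The bar is 10 mm thick (x) and 22 mm deep (z).
- latch_tab (a point): Grip point on the lift tab, an upright plate on top of the bar: 30 mm wide along the bar, 10 mm thick square to the gate, standing 68 mm above the bar's upper edge, above the gate's top edge. This point lies 130 mm along the bar from the pivot and 59 mm above the bar's centre line (20 mm below the top of the tab, 174 mm above the bench when the bar is level). Same axes as the bar, in line with its thickness.
- striker (a point): Middle of the top edge of the striker: a steel lip 8 mm thick, 26 mm wide along the front, its top 126 mm above the bench, standing on the front of the post at the gate's free end (x -128 mm, y -160 mm in the bin's frame). With the gate home and the bar down, the bar lies in the catch between this lip and the post, with 8 mm of play to the lip; its upper edge is then level with the lip's top.
- offcut_long: Loose pale wood offcut 45 x 180 x 30 mm lying in the bin; leave it. Origin: centre of underside.
- offcut_short: Loose dark wood offcut 40 x 90 x 45 mm lying in the bin; leave it. Origin: centre of underside.
- mallet: Wooden mallet lying on the bench to the robot's left, 265 mm long, head 65 x 110 x 65 mm; leave it. Origin: on the bench under the handle, 90 mm from the head's centre.
- bowl: Turned dark wood bowl, 130 mm across, 60 mm high, on the bench to the robot's right; leave it. Origin: centre of underside.
- jar: Amber glass jar with a steel cap, 72 mm across, 100 mm high, on the bench to the robot's right; leave it. Origin: centre of underside.

How it is judged:
By the outcome, as a careful person would: the job done as asked, in the order asked, and still so for the second after the job is handed in, with the robot touching nothing.
It also fails if it takes over 35 s, if anything falls off the work surface, if the arm or the gripper's body presses on something with over 40 N, if the wrist force passes 120 N, or if a joint passes its speed limit or range.

## Working session

There is one attempt and no reset: what is moved stays moved. The work goes in short steps, Python scripts to look and compute and a shell command to move; the robot and the scene stay as the last step left them, time stands still between calls to the robot, and variables do not carry over. Pictures are saved under pics/ and viewed, at most 11 in all, crops included, and the job is handed in when it is done.

```bash
mkdir -p pics; cat > h.py <<'E'
import numpy as np, cv2
from station import manip
def cam(n):
    f=manip.grab_frame(n); return f
def ray(f,u,v):
    K=f["intrinsics"]; R=cv2.Rodrigues(np.array(f["rvec"],float))[0]; t=np.array(f["tvec"],float).ravel()
    p=cv2.undistortPoints(np.array([[[u,v]]],float),np.array(K,float),np.array([f["k1"],0,0,0.]))[0,0]
    return -R.T@t, R.T@np.array([p[0],p[1],1.])
def onz(f,u,v,z):
    c,d=ray(f,u,v); return c+d*(z-c[2])/d[2]
def tri(f,a,g,b):
    c1,d1=ray(f,*a);c2,d2=ray(g,*b)
    s=np.linalg.lstsq(np.c_[d1,-d2],c2-c1,rcond=None)[0]
    p,q=c1+d1*s[0],c2+d2*s[1]; return (p+q)/2,np.linalg.norm(p-q)
def proj(f,P):
    return cv2.projectPoints(np.array(P,float).reshape(-1,1,3),np.array(f["rvec"],float),np.array(f["tvec"],float),np.array(f["intrinsics"],float),np.array([f["k1"],0,0,0.]))[0][:,0]
E
python3 - <<'E'
from h import *
for n in("top","side"):
    f=cam(n); cv2.imwrite(f"pics/{n}0.png",f["img"]); print(n,ray(f,320,200),f["k1"])
print(manip.get_state())
E
```

```text
top (array([0.3160807 , 0.05924177, 1.50595814]), array([ 0.16928274, -0.00827639, -0.98561638])) 0.015430729667875199
side (array([ 0.61258219, -0.86261763,  0.82116364]), array([-0.03608677,  0.79351347, -0.60762727])) -0.09107347165404833
{'time_s': 0.1, 'joint_positions': array([ 1.55806909e+00,  3.59314704e-01,  1.11605885e-02, -2.94319214e-04,
       -1.22409824e+00, -2.88108983e-01]), 'joint_velocities': array([ 1.20854346e-03,  8.35550300e-05,  9.94746626e-04,  7.47129052e-05,
       -7.30585392e-04,  3.20678988e-04]), 'joint_torque': array([-1.76483110e-03, -5.84165812e+01,  2.93750918e+01,  7.01556891e+00,
        1.01480915e-02, -5.33239995e-05]), 'ee_pos': array([0.19991105, 0.64426641, 0.2257237 ]), 'tool_rot': array([ 9.88700729e-01, -1.49901030e-01, -3.71334091e-05,  7.40113520e-04]), 'ft_force': array([-0.60260903,  0.32774667, -0.42465583]), 'ft_torque': array([-0.04116485,  0.04720767,  0.05853153]), 'finger_force': 0.0, 'opening': 0.08727256153077603}
```

View pics/top0.png

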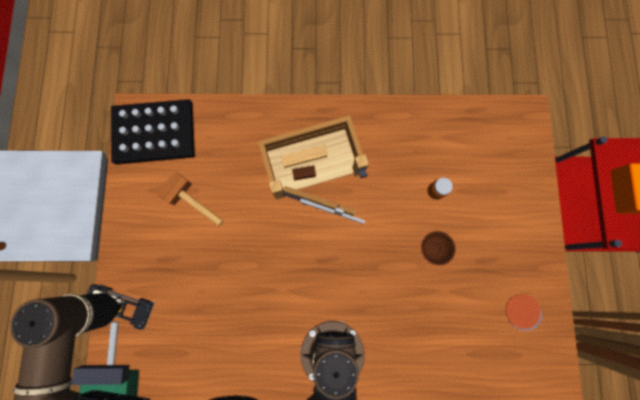

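View pics/side0.png

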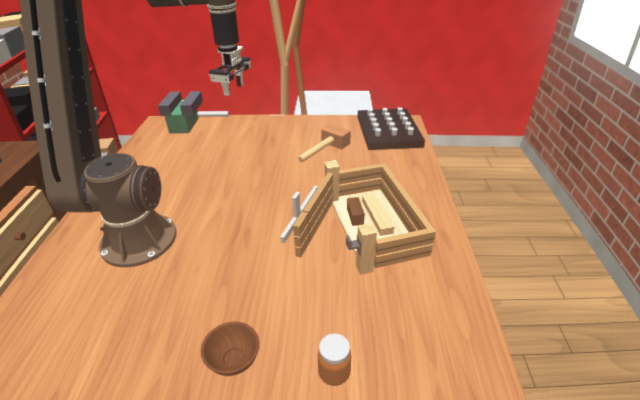

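The top view shows the hinge post near (278,187), the striker post near (361,162), the bar's end near (364,221) and the tab near (338,211). In the side view the tab is near (297,200). I'll enlarge both.

```bash
python3 - <<'E'
import cv2,numpy as np
a=cv2.imread("pics/top0.png")[145:235,255:385]; b=cv2.imread("pics/side0.png")[150:285,275:440]
a=cv2.resize(a,(780,540),interpolation=cv2.INTER_CUBIC); b=cv2.resize(b,(660,540),interpolation=cv2.INTER_CUBIC)
cv2.imwrite("pics/ca.png",a);cv2.imwrite("pics/cb.png",b)
E
```

```text
(no output)
```

View pics/ca.png

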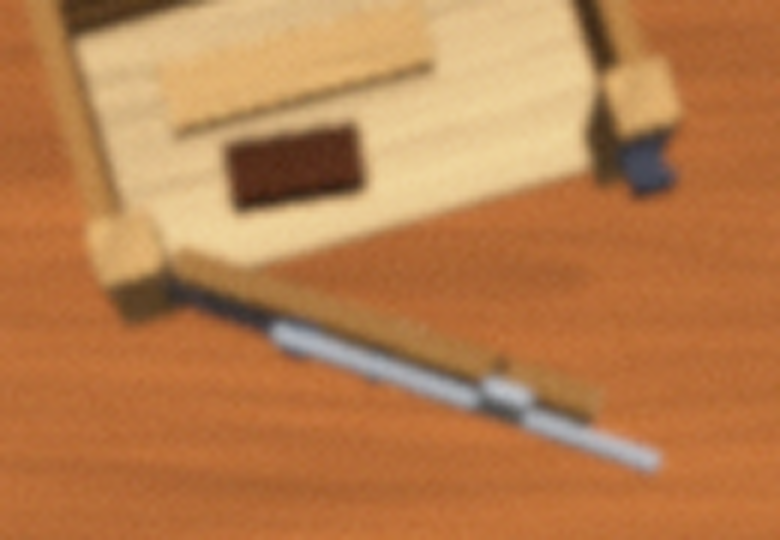

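View pics/cb.png

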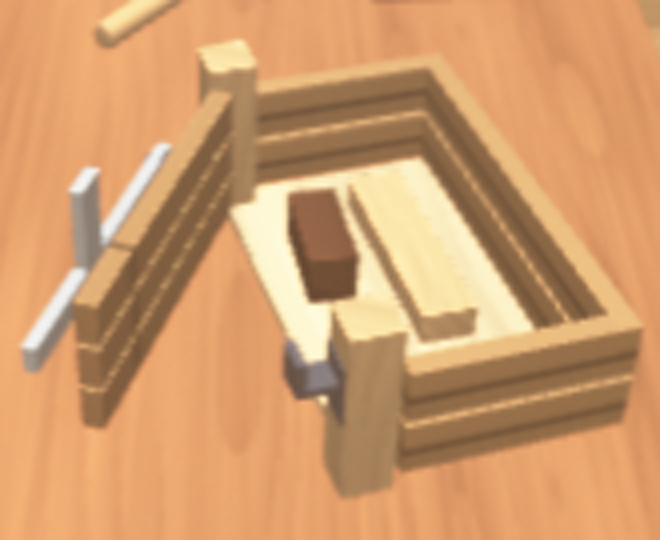

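The crops show the tab top at about top (339.7,210) / side (296,194). The bar end is at top (364,221.7) / side (282.5,241), with the post tops and the lip near top (364,174) / side (350,238).

```bash
cat > m.py <<'E'
from h import *
T=lambda x,y:(255+x/6,145+y/6)
S=lambda x,y:(275+x/4,150+y/4)
f,g=cam("top"),cam("side")
def show(n,a,b,z):
    o=onz(f,*T(*a),z)if a else None; s=onz(g,*S(*b),z) if b else None
    print(n,z,o and 0 if o is None else o[:2].round(4), None if s is None else s[:2].round(4), tri(f,T(*a),g,S(*b)) if a and b else '')
    return o
tab=show("tab",(508,390),(85,175),.194)
end=show("barend",(655,460),(33,350),.126)
hp=show("hpost",(125,245),(228,53),.15)
sp=show("spost",(640,98),(370,320),.15)
show("lip",(652,183),(293,348),.126)
show("gate free corner top inner",(600,392),(97,300),.135)
E
python3 m.py
```

```text
tab 0.194 [ 0.5067 -0.0195] [ 0.5104 -0.0166] (array([ 0.50863091, -0.01899547,  0.19515664]), np.float64(0.004216888039294692))
barend 0.126 [ 0.4745 -0.1114] [ 0.4809 -0.1163] (array([ 0.47753718, -0.11147382,  0.1207209 ]), np.float64(0.005022423550262193))
hpost 0.15 [0.6002 0.2067] [0.6049 0.2086] (array([0.60257756, 0.20713729, 0.15014598]), np.float64(0.004841385382959147))
spost 0.15 [ 0.6922 -0.1035] [ 0.6985 -0.1111] (array([ 0.69685925, -0.10417775,  0.14285605]), np.float64(0.005189096684858273))
lip 0.126 [ 0.645  -0.1128] [ 0.6499 -0.1121] (array([ 0.64755479, -0.11258127,  0.12563844]), np.float64(0.0047921499343787895))
gate free corner top inner 0.135 [ 0.5143 -0.0781] [ 0.5202 -0.0766] (array([ 0.51725492, -0.07753809,  0.13484603]), np.float64(0.006040828719237928))
```

Everything agrees: the hinge is near (0.599, 0.183), bin yaw is 0.294 and the gate is about 0.62 open. Now I'll move above the tab with the fingers closing across the gate (turn -1.595).

```bash
python3 -m crank '[[0,0,-0.16,0.02,-0.04,0.04,1],[0,0,-0.32,0.05,-0.10,0.07,1],[0,0,-0.48,0.075,-0.16,0.07,1],[0,0,-0.64,0.10,-0.22,0.07,1],[0,0,-0.80,0.13,-0.28,0.07,1],[0,0,-0.96,0.16,-0.34,0.07,1],[0,0,-1.12,0.185,-0.40,0.07,1],[0,0,-1.28,0.215,-0.46,0.07,1],[0,0,-1.44,0.24,-0.52,0.07,1],[0,0,-1.595,0.27,-0.58,0.07,1],[0,0,-1.595,0.29,-0.63,0.07,1],[0,0,-1.595,0.309,-0.664,0.07,1],[0,0,-1.595,0.309,-0.664,0.07,1],[0,0,-1.595,0.309,-0.664,0.07,1],[0,0,-1.595,0.309,-0.664,0.07,1],[0,0,-1.595,0.309,-0.664,0.07,1]]' 25
python3 - <<'E'
from h import *
s=manip.get_state();print(s["time_s"],s["ee_pos"],s["tool_rot"],s["joint_positions"],s["joint_velocities"])
a=cam("top");b=cam("side")
A=cv2.resize(a["img"][130:250,255:385],(520,480));B=cv2.resize(b["img"][110:285,240:440],(600,525))
cv2.imwrite("pics/side1.png",B)
E
```

```text
time_s: 2.2
ee_pos: [0.5088, -0.0181, 0.2968]
tool_rot: [-0.584, 0.812, -0.0, 0.0]
ft_force: [0.7, 1.2, 0.5]
opening: 0.0877
finger_force: 0.0
2.2 [ 0.50875157 -0.01812777  0.29684371] [-5.84237360e-01  8.11582785e-01 -4.45022178e-05  2.97605771e-04] [ 3.50621517e-01  4.14281666e-02 -2.31545490e-01 -7.78592081e-05
 -1.29722553e+00 -6.73516675e-01] [-2.54266914e-03  1.26557951e-03  3.65967714e-03 -9.14992018e-05
  3.67329340e-04  1.51184677e-03]
```

View pics/side1.png

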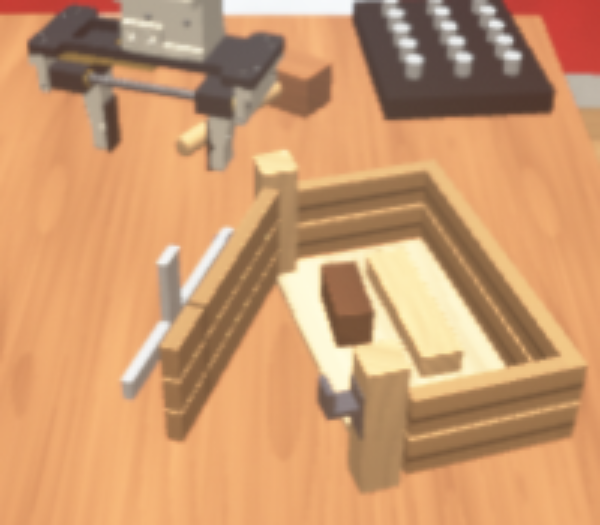

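The fingers straddle the tab line, with their tips' midpoint at crop x≈163 against the tab at 170. I'll descend 142 mm and grip.

```bash
python3 -m crank '[[0,0,0,0,0,-0.04,1],[0,0,0,0,0,-0.08,1],[0,0,0,0,0,-0.115,1],[0,0,0,0,0,-0.135,1],[0,0,0,0,0,-0.142,1],[0,0,0,0,0,-0.142,0.6],[0,0,0,0,0,-0.142,0.35],[0,0,0,0,0,-0.142,0.2],[0,0,0,0,0,-0.142,0],[0,0,0,0,0,-0.142,0],[0,0,0,0,0,-0.142,0],[0,0,0,0,0,-0.142,0]]' 25
python3 - <<'E'
from h import *
a=cam("top");b=cam("side")
B=cv2.resize(b["img"][130:285,240:440],(600,465))
cv2.imwrite("pics/side2.png",B)
E
```

```text
time_s: 3.8
ee_pos: [0.509, -0.0194, 0.1545]
tool_rot: [-0.583, 0.812, 0.0, -0.0]
ft_force: [-0.0, 0.5, 0.2]
opening: 0.0234
finger_force: 0.0
```

View pics/side2.png

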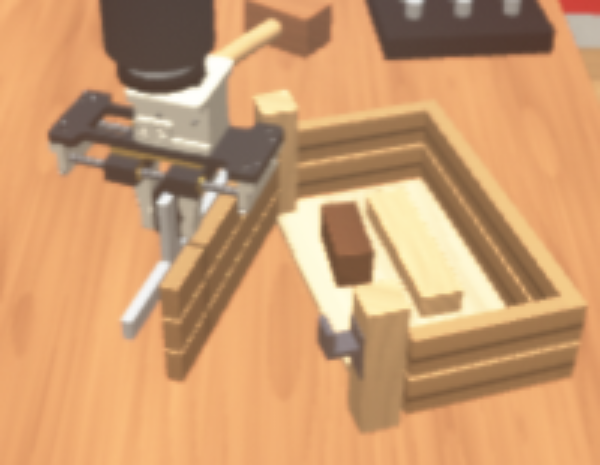

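The fingers straddle the tab and are still closing (23 mm apart), so I'll let them finish.

```bash
python3 -m crank '[[0,0,0,0,0,0,0],[0,0,0,0,0,0,0],[0,0,0,0,0,0,0],[0,0,0,0,0,0,0]]' 25
python3 - <<'E'
from h import *
a=cam("top");b=cam("side")
B=cv2.resize(b["img"][160:260,260:340],(480,600),interpolation=cv2.INTER_CUBIC)
cv2.imwrite("pics/side3.png",B)
E
```

```text
time_s: 4.4
ee_pos: [0.5088, -0.0194, 0.1545]
tool_rot: [-0.583, 0.812, 0.0, -0.0]
ft_force: [-1.4, -0.5, -0.3]
opening: 0.0099
finger_force: 25.0
```

View pics/side3.png

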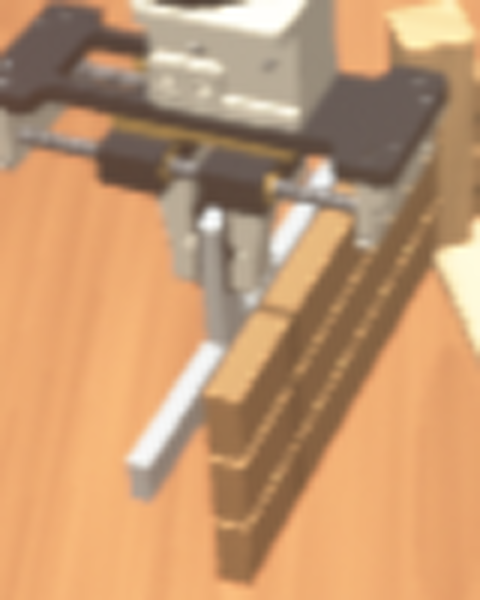

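Gripped at 9.9 mm with 25 N. Next I'll lift the bar along its arc to 0.25 rad.

```bash
python3 -m crank '[[-0.06,0.02,0,0.001,0.003,0.008,0],[-0.118,0.04,0,0.002,0.006,0.016,0],[-0.178,0.06,0,0.003,0.009,0.0235,0],[-0.237,0.08,0,0.0044,0.0132,0.031,0],[-0.237,0.08,0,0.0044,0.0132,0.031,0],[-0.237,0.08,0,0.0044,0.0132,0.031,0]]' 30
python3 - <<'E'
from h import *
p=manip.get_state()["ee_pos"][:2];H=np.array([.5987,.1826]);r=p-H
for d in np.arange(.08,.70,.08).tolist()+[.55,.6,.62,.64,.66]:
    R=np.array([[np.cos(d),-np.sin(d)],[np.sin(d),np.cos(d)]]);print(round(d,3),(R@r-r).round(4))
a=cam("top");b=cam("side")
cv2.imwrite("pics/side4.png",cv2.resize(b["img"][140:290,250:400],(600,600),interpolation=cv2.INTER_CUBIC))
E
```

```text
time_s: 5.25
ee_pos: [0.513, -0.0064, 0.1852]
tool_rot: [-0.579, 0.806, -0.072, -0.101]
ft_force: [-1.3, -1.4, -1.3]
opening: 0.0099
finger_force: 30.0
0.08 [ 0.0154 -0.0062]
0.16 [ 0.0312 -0.0112]
0.24 [ 0.0474 -0.0149]
0.32 [ 0.0638 -0.0174]
0.4 [ 0.0803 -0.0184]
0.48 [ 0.0969 -0.0182]
0.56 [ 0.1135 -0.0166]
0.64 [ 0.1298 -0.0138]
0.55 [ 0.1114 -0.0169]
0.6 [ 0.1217 -0.0154]
0.62 [ 0.1257 -0.0146]
0.64 [ 0.1298 -0.0138]
0.66 [ 0.1338 -0.0128]
```

View pics/side4.png

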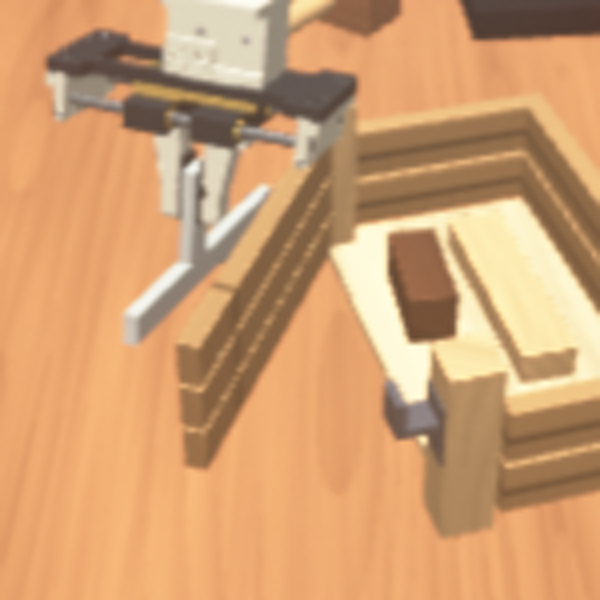

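The bar has risen: its end is at crop (130,325), well above level. Forces are small. I'll swing the gate to δ=0.56, just short of home.

```bash
python3 -m crank '[[0,0,0.08,0.0154,-0.0062,0,0],[0,0,0.16,0.0312,-0.0112,0,0],[0,0,0.24,0.0474,-0.0149,0,0],[0,0,0.32,0.0638,-0.0174,0,0],[0,0,0.40,0.0803,-0.0184,0,0],[0,0,0.48,0.0969,-0.0182,0,0],[0,0,0.52,0.105,-0.0176,0,0],[0,0,0.56,0.1135,-0.0166,0,0],[0,0,0.56,0.1135,-0.0166,0,0]]' 30
python3 - <<'E'
from h import *
b=cam("side")
cv2.imwrite("pics/side5.png",cv2.resize(b["img"][150:290,280:440],(640,560),interpolation=cv2.INTER_CUBIC))
E
```

```text
time_s: 6.48
ee_pos: [0.627, -0.0229, 0.1852]
tool_rot: [0.779, -0.615, 0.098, 0.077]
ft_force: [-1.2, -1.2, -2.7]
opening: 0.0099
finger_force: 30.0
```

View pics/side5.png

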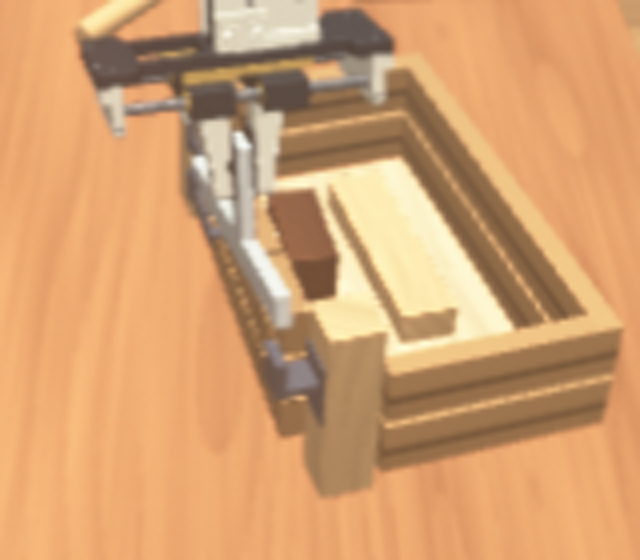

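The bar's end, at crop (280,315), is above the lip, and the gate is a few cm short of home. I'll continue gently and watch for the stop in the force reading.

```bash
python3 -m crank '[[0,0,0.02,0.004,0.0006,0,0],[0,0,0.04,0.0081,0.0012,0,0],[0,0,0.055,0.0111,0.0018,0,0],[0,0,0.065,0.0132,0.0022,0,0],[0,0,0.065,0.0132,0.0022,0,0]]' 30; python3 -m crank '[[0,0,0.01,0.0021,0.0004,0,0],[0,0,0.01,0.0021,0.0004,0,0]]'
```

```text
time_s: 7.15
ee_pos: [0.6384, -0.0212, 0.1849]
tool_rot: [0.798, -0.589, 0.099, 0.075]
ft_force: [-7.6, -0.5, -0.9]
opening: 0.0095
finger_force: 30.0
time_s: 7.4
ee_pos: [0.6386, -0.0217, 0.1843]
tool_rot: [0.801, -0.586, 0.098, 0.076]
ft_force: [-13.2, -2.3, 0.4]
opening: 0.0099
finger_force: 30.0
```

Firm stop: −13 N with the pose stalled at x=0.6386, so the gate is home. I'll lower the bar along its arc while holding the gate shut.

```bash
python3 -m crank '[[0.06,0.018,0,0.001,-0.0036,-0.0075,0],[0.12,0.036,0,0.002,-0.0072,-0.015,0],[0.18,0.054,0,0.003,-0.0103,-0.023,0],[0.22,0.066,0,0.0037,-0.0122,-0.0285,0],[0.234,0.071,0,0.004,-0.013,-0.0303,0],[0.234,0.071,0,0.004,-0.013,-0.0303,0]]' 30
python3 - <<'E'
from h import *
b=cam("side")
cv2.imwrite("pics/side6.png",cv2.resize(b["img"][150:290,280:440],(640,560),interpolation=cv2.INTER_CUBIC))
E
```

```text
time_s: 8.15
ee_pos: [0.6424, -0.0341, 0.1544]
tool_rot: [0.807, -0.59, 0.0, 0.003]
ft_force: [-15.3, -0.3, 2.5]
opening: 0.01
finger_force: 30.1
```

View pics/side6.png

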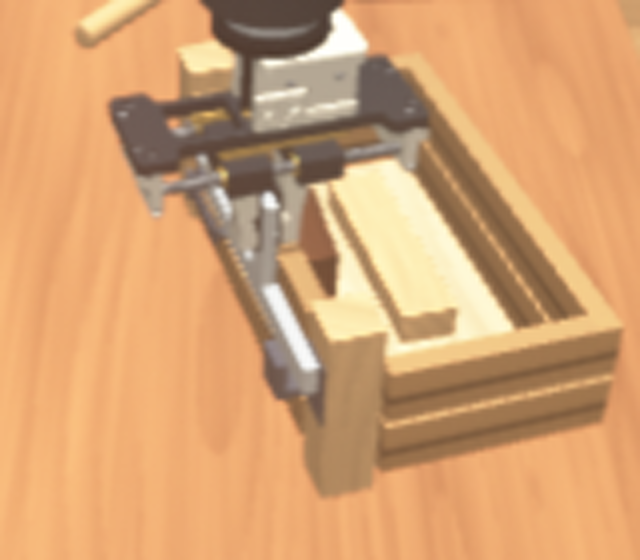

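The bar lies behind the lip, seen at crop (300,370), with its top level with the lip. I'll ease the push, open and withdraw upward.

```bash
python3 -m crank '[[0,0,0,-0.0025,-0.0008,0,0],[0,0,0,-0.0025,-0.0008,0,0.5],[0,0,0,-0.0025,-0.0008,0,0.5],[0,0,0,-0.0025,-0.0008,0,0.5],[0,0,0,-0.0025,-0.0008,0,0.5],[0,0,0,-0.0025,-0.0008,0,0.5],[0,0,0,-0.0025,-0.0008,0.0,0.5],[0,0,0,-0.0025,-0.0008,0.03,0.5],[0,0,0,-0.0025,-0.0008,0.07,0.5],[0,0,0,-0.0025,-0.0008,0.12,0.5],[0,0,0,-0.05,0,0.15,0.5],[0,0,0,-0.10,0.03,0.15,0.5],[0,0,0,-0.15,0.05,0.15,0.5],[0,0,0,-0.15,0.05,0.15,0.5],[0,0,0,-0.15,0.05,0.15,0.5]]' 30
python3 - <<'E'
from h import *
a=cam("top");b=cam("side")
B=cv2.resize(b["img"][150:290,290:430],(480,480),interpolation=cv2.INTER_CUBIC);A=cv2.resize(a["img"][110:210,285:385],(320,320),interpolation=cv2.INTER_CUBIC)
c=np.zeros((480,800,3),np.uint8);c[:,:480]=B;c[:320,480:]=A
cv2.imwrite("pics/fin.png",c)
E
```

```text
time_s: 10.07
ee_pos: [0.4965, 0.0171, 0.3059]
tool_rot: [0.808, -0.589, 0.004, -0.0]
ft_force: [0.8, 0.0, 0.1]
opening: 0.0439
finger_force: 0.0
```

View pics/fin.png

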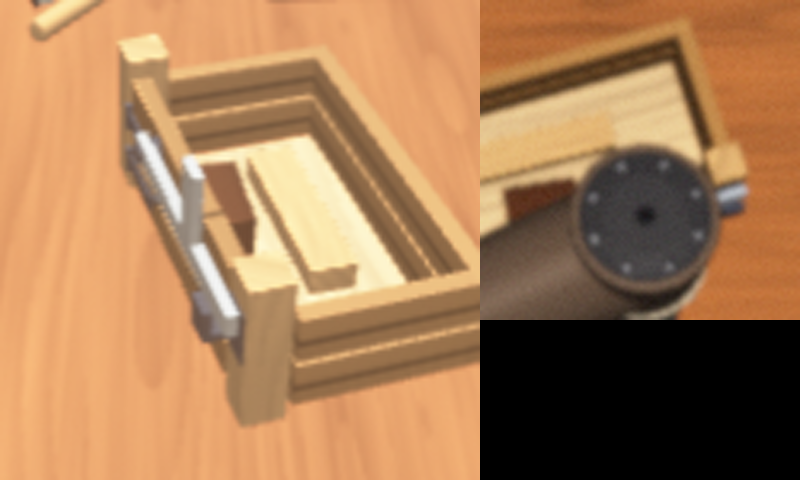

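The gate stands flush between the posts. The bar lies level between the lip (crop 205,315) and the post, and the gripper is clear, so I'm handing in.

```bash
python3 -c "
from station import manip
print(manip.sign_off())"
```

```text
the job is handed in; nothing more can be done
None
```

The gate is shut fully home with the latch bar dropped into the catch behind the striker lip, the gripper is clear, and the job was handed in at about 10 s; the hand-in gave no verdict.

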